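# Draw the sprung telescopic rod out to the length mark and hold it

### The arm

A 7-joint arm with a two-finger parallel gripper is mounted at the origin on a cart in front of the work surface, level with it; the furniture and walls round the work are solid. World frame = base frame: x ahead of the robot, y to its left, z up, the work surface at z = 0. Lengths are in m, angles in rad, forces in N, time in s.
With the tool pointing down it reaches from about 0.425 to 1.025 m from the base axis. Payload 3.6 kg.
Tool frame: the origin (TCP) lies at the very end of the fingers, on their centre line; the grasp point (between the pads) lies env.grip_point_offset behind it (env.grip_point_offset is the distance from the TCP to the grasp point, in m); z points along the fingers, y is the line along which they close (so a half turn about z gives the same grasp; the last joint's range is limited). The gripper opens to 85 mm and grips with 20 to 120 N. Pads are 22 mm wide; open, the fingers measure 114 mm over their backs; the gripper's body (76 mm by 85 mm) begins 54 mm behind the grasp point. The pads swing forward as they close: fully open they stand 13 mm farther back than shut.
Start: joints at [-1.315, 0.591, 0.048, 1.609, -0.033, 0.943, -0.034], TCP at [0.248, 0.681, 0.231] pointing down, gripper open.
Joint ranges: [-2.69, 2.69], [-0.47, 2.24], [-1.27, 1.36], [0.19, 2.51], [-1.53, 4.68], [0.08, 2.07], [-3.09, 3.09]. Speed limits (rad/s): [2.57, 2.57, 3.14, 3.14, 3.14, 3.14, 3.14].

### API

Orientations are given as a 3x3 rotation matrix whose columns are the frame's x, y, z axes.
In Python, from bench import readout, cams, ticket, env gives the robot as it stands.
- The arm moves only by the shell command python3 -m crank 'ROWS' [OPENING] [FORCE]. ROWS is JSON, a list of rows, each a list of 4 numbers: the shift along the tool's x, y, z in mm, then the turn about the tool's z in units of 5 degrees (1.0 is 5 degrees). In form: [[tx, ty, tz, yaw], ...]. A call has 1 to 12 rows; each row is the pose to reach, as a shift and turn from the pose commanded when the call began, along the tool's axes at that moment; what a row does not reach only later rows make up. A row lasts 1/8 s, in which the tool goes at most 62.5 mm and 10.7 degrees, less where a joint would pass 70% of its speed; a pose out of reach is approached as far as the arm can. A call with a gripper value outside its range is refused whole. OPENING is the closure, from 0 (fully open) to 1 (shut), set as the call begins (- or left out, the last holds). The fingers move at their own pace and stop on an object; FORCE is the grip in N (left out, the last holds). Time passes only in rows, so rows that repeat a pose let the fingers close. It gives the time, the measured TCP pose, the force, the opening and the grip force at its end, in the units of the state.
- readout.sense(): the state, without advancing time (a new reading comes with each control period).
- cams.capture(name): name is "side" or "top"; returns the picture (420x560x3 uint8, blue, green, red); there is no depth.
- cams.camera_model(name): a dict with "fov_y" (degrees; the focal length in pixels is half the picture's height over the tangent of half this angle, whatever the lens; pixels are square), "cx", "cy" (the principal point, pixels), "dist" ([k1, k2, p1, p2, k3] as OpenCV has them; the pictures are not rectified), "cam_to_world" (4x4, takes a point from camera to world coordinates). Camera axes: x right, y down, z forward; pixel columns grow to the right and rows downward; lengths in m; the calibration is good to about 2 mm. A picture is of the moment at which its call begins. camera_model takes no time and is no camera call.
- ticket.sign_off(): hands the job in; it is judged then, once.
The state is a dict: "clock": time; "joint_pos": joint angles; "joint_velocities": joint speeds; "joint_efforts": joint torques, N m; "tool_pos": TCP position; "tcp_rot": TCP orientation; "force": force on the tool from outside, world axes, zero at the start; "moment": the same for the moment, N m; "opening": finger opening in m; "gripper_force": force on a finger pad.
Only numpy, scipy, OpenCV 4.12 (cv2) and the standard library are available. Lean on these libraries where they do the work, as an engineer would, in place of code of your own. Each camera call takes 0.05 s, during which the arm holds its last target. There are 200 camera calls.

### The job

The spring of the bench gauge is to be read at a set length: take the rod's thumb disc gently (it is thin plastic and cracks when squeezed hard, so use a light grip of about 20 to 30 N), draw the telescopic rod out against its spring until its needle stands over the upright edge of the length mark, without pulling it well past the mark, and hold it still there. Finish while still holding the rod at the mark; leave the length mark where it is set and do not disturb the jar, bottle, cup or slide pack standing round the gauge.

Things in the scene. Friction and masses are not known exactly. Their poses are not given: they have to be found in the camera images.
- gauge: Bench spring gauge, fixed: plate 350 x 110 x 12 mm, two grey clamp posts (92 mm high) holding a level steel tube (23 mm across, axis 75 mm above the worktop, on this frame's line y = 0). Origin on the worktop below the tube's axis, midway along the plate; z up, x along the tube. Tube's mouth at x = +20 mm; the rod comes out towards -x. Scale rail along y = -45 mm
- rod (a joint): How far the rod (11 mm steel rod, telescoping in the tube) is drawn out towards the gauge's -x, in m: 0 fully in (where it starts), 0.13 at the hard stop. An inner spring pulls it back in with 2.5 N at 0 and 7.5 N at 0.1 (50 N per m); it runs back if let go
- disc_centre (a point): Centre of the rod's thumb disc: upright round black plastic disc, 50 mm across, 12 mm thick, its flat faces looking along the gauge's +x and -x, on a short neck at the rod's free end; 34 mm above the rod's axis, 109 mm above the worktop. 44 mm of free rod between it and the tube's mouth when the rod is in. Squeezing it with over 60 N per finger cracks it. Moves with the rod
- needle_tip (a point): Point of the thin steel needle that reaches out sideways (gauge's -y) from the rod's end and then down to the scale rail; 42 mm above the worktop, at the same gauge x as the disc's centre. Moves with the rod
- mark_edge (a point): The length mark: middle of the top of the thin upright steel edge (3 mm thick, 22 mm across) on the small grey rider on the scale rail; 36 mm above the worktop, just below the needle's path, 50 to 100 mm from the needle's start. Stays by friction, must not be moved. The needle is at the mark when both have the same x in the gauge's frame, within 5 mm
- amber_jar: Bystander: brown jar 42 mm across, 88 mm tall, behind the gauge; origin under its centre
- dropper: Bystander: small brown dropper bottle with a red top, 25 mm across, 88 mm tall, behind the gauge; origin under its centre
- weigh_cup: Bystander: clear weighing cup 58 mm across, 32 mm tall, beyond the end of the gauge to which the rod is drawn; origin under its centre
- slide_pack: Bystander: pack of glass slides 76 x 26 x 22 mm, lying in front of the gauge; origin under its centre

How it is judged:
On the way, in this order (a step that is already met when the one before it is completed fails the run):
1. the disc is taken hold of (contact force between the fingers and rod above 2 N and value of joint rod below 0.03 m), for 0.1 s.
2. the needle is over the mark and held there (x of needle_tip in the frame of mark_edge between -0.005 and 0.005 m and contact force between the fingers and rod above 2 N), for 0.3 s.
At the end, for the whole second after the job is handed in: the fingers still hold the rod, at rest, drawn out so that the needle is within 5 mm of the length mark's edge along the gauge; the mark is where it was set (within 4 mm) (all of step 2 and velocity of joint rod between -0.01 and 0.01 m/s and distance of mark_edge from where it was at the start of the episode below 0.004 m); the arm keeps its last pose, push and grip.
It fails at once if the disc is squeezed hard enough to crack (contact force between the fingers and rod above 120 N).
It fails at once if the rod is pulled more than 15 mm past the mark (x of needle_tip in the frame of mark_edge below -0.015 m).
It fails at once if the length mark is shifted (distance of mark_edge from where it was at the start of the episode above 0.006 m).
It fails at once if a bystander is disturbed (distance of any of amber_jar, dropper, weigh_cup, slide_pack from where it was at the start of the episode above 0.02 m).
It also fails if it takes over 29 s, if anything falls off the work surface, if the arm or the gripper's body presses on something with over 40 N, if the wrist force passes 120 N, or if a joint passes its speed limit or range.

## Working session

There is one attempt and no reset: what is moved stays moved. The work goes in short steps, Python scripts to look and compute and a shell command to move; the robot and the scene stay as the last step left them, time stands still between calls to the robot, and variables do not carry over. Pictures are saved under pics/ and viewed, at most 10 in all, crops included, and the job is handed in when it is done.

```bash
mkdir -p pics
cat > h.py <<'E'
import numpy as np, cv2
from bench import readout, cams, ticket, env
def K(m,h=420):
    f=h/2/np.tan(np.radians(m["fov_y"])/2); return np.array([[f,0,m["cx"]],[0,f,m["cy"]],[0,0,1.]])
def ray(name,uv):
    m=cams.camera_model(name); T=np.array(m["cam_to_world"])
    p=cv2.undistortPoints(np.array([[uv]],float),K(m),np.array(m["dist"],float))[0,0]
    return T[:3,3],T[:3,:3]@np.array([p[0],p[1],1])
def atz(name,uv,z):
    o,d=ray(name,uv); return o+d*(z-o[2])/d[2]
def proj(name,P):
    m=cams.camera_model(name); T=np.linalg.inv(np.array(m["cam_to_world"]))
    return cv2.projectPoints(np.array(P,float).reshape(-1,3),cv2.Rodrigues(T[:3,:3])[0],T[:3,3],K(m),np.array(m["dist"],float))[0].reshape(-1,2)
E
python3 - <<'E'
from h import *
for n in("top","side"):
    cv2.imwrite(f"pics/{n}0.png",cams.capture(n)); m=cams.camera_model(n); print(n,m["fov_y"],np.round(m["cam_to_world"],3).tolist())
s=readout.sense(); print(s["clock"],s["tool_pos"],np.round(s["tcp_rot"],3).tolist(),s["opening"],env.grip_point_offset)
E
```

```text
top 55.11696182969198 [[-0.016, -0.98, 0.198, 0.382], [-1.0, 0.016, -0.005, -0.004], [0.001, -0.198, -0.98, 0.922], [0.0, 0.0, 0.0, 1.0]]
side 53.254046223541536 [[0.976, -0.112, 0.188, 0.376], [-0.219, -0.537, 0.815, -0.684], [0.01, -0.836, -0.549, 0.55], [0.0, 0.0, 0.0, 1.0]]
0.1 [0.24819984 0.68037545 0.23022659] [[-0.939, 0.343, -0.001], [0.343, 0.939, -0.002], [-0.0, -0.002, -1.0]] 0.08567695679515758 0.0187
```

View pics/top0.png

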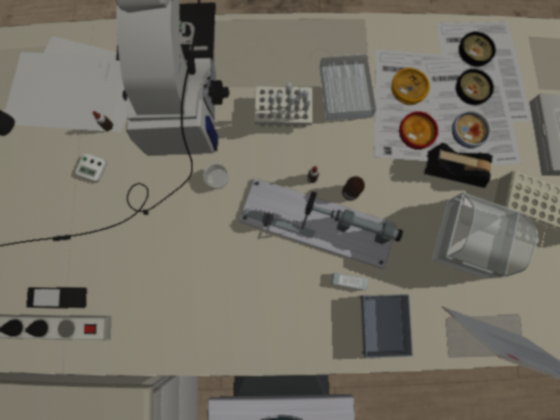

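View pics/side0.png

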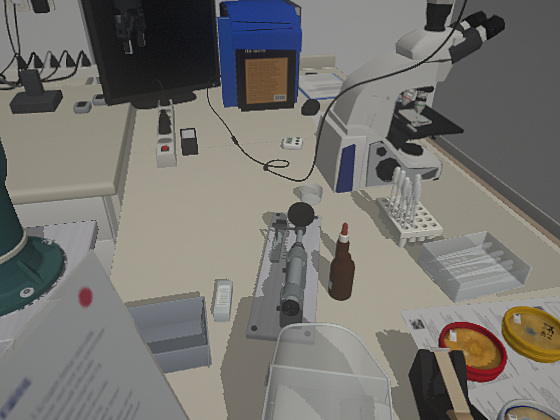

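The top view shows the gauge plate from about (243,200) to (395,250), the disc at (310,203), and the rider near (268,221). The side view shows the disc at (301,214) and the rider near (276,240). I'll enlarge both.

Run:
```python
from h import *
a=cv2.imread("pics/top0.png")[165:275,235:410]; cv2.imwrite("pics/topc.png",cv2.convertScaleAbs(cv2.resize(a,None,fx=4.5,fy=4.5,interpolation=cv2.INTER_CUBIC),alpha=1.5))
a=cv2.imread("pics/side0.png")[180:345,235:335]; cv2.imwrite("pics/sidec.png",cv2.convertScaleAbs(cv2.resize(a,None,fx=3.6,fy=3.6,interpolation=cv2.INTER_CUBIC),alpha=1.3))
```

```text
(no output)
```

View pics/topc.png

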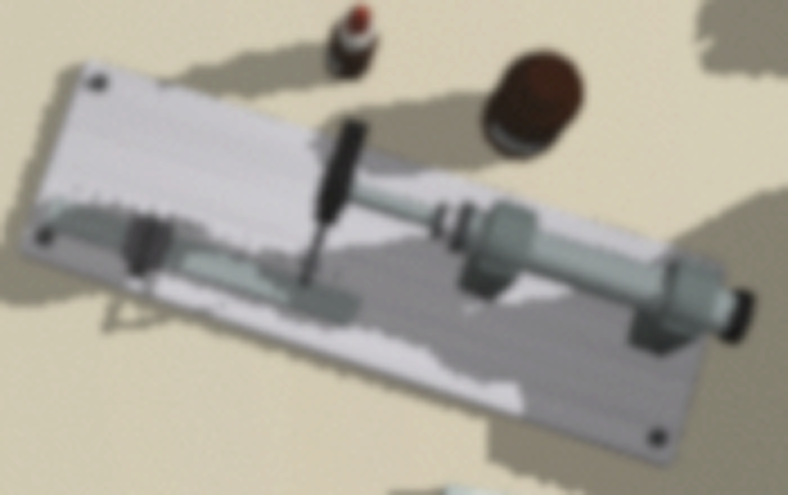

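View pics/sidec.png

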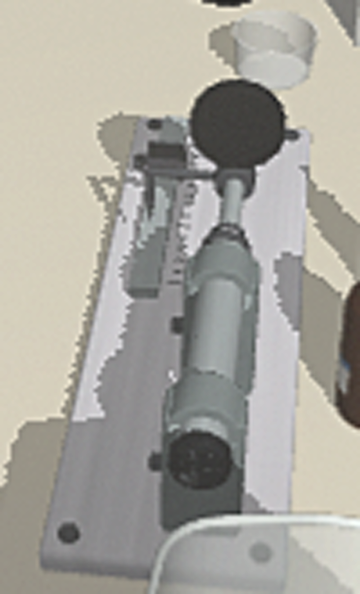

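The top crop shows plate corners at (85,62), (28,250) and (670,462). The disc is centred at about (341,172), the needle falls at about (305,283), and the dark rider is at about (149,245). I'll fit the frame and project points back to check it.

Run:
```python
from h import *
c=lambda u,v:(235+u/4.5,165+v/4.5)
P=[atz("top",c(*q),.012) for q in((85,62),(28,250),(670,462),(724,262))]
P=np.array(P); print(P.round(4).tolist(),[np.linalg.norm(P[i]-P[i-1]).round(4) for i in range(4)])
# gauge coords: corners (-.175,+.055),(-.175,-.055),(.175,-.055),(.175,.055)
G=np.array([[-.175,.055],[-.175,-.055],[.175,-.055],[.175,.055]])
A=G-G.mean(0);B=P[:,:2]-P[:,:2].mean(0); th=np.arctan2((A[:,0]*B[:,1]-A[:,1]*B[:,0]).sum(),(A*B).sum()); R=np.array([[np.cos(th),-np.sin(th)],[np.sin(th),np.cos(th)]]); t=P[:,:2].mean(0)
print(np.degrees(th),t)
g=lambda w:(R.T@(w[:2]-t)).round(4)
print("disc",g(atz("top",c(341,172),.109)),"discTop",g(atz("top",c(347,122),.109)),g(atz("top",c(330,222),.109)),"mark",g(atz("top",c(149,220),.036)),g(atz("top",c(149,275),.036)),g(atz("top",c(149,245),.036)))
print("dark x-range",g(atz("top",c(127,245),.036)),g(atz("top",c(170,250),.036)))
print("side disc", g(atz("side",(235+238/3.6,180+124/3.6),.109)))
for nm,q in(("cup",(216,177)),("drop",(313,178)),("jar",(351,191)),("slide",(350,282))): print(nm,g(atz("top",q,.02)))
# projections
W=lambda x,y,z:np.r_[R@[x,y]+t,z]
for nm,p in(("disc",(-.03,0,.109)),("needle",(-.03,-.045,.042)),("mouth",(.02,0,.075)),("corner",(.175,-.055,.012))):
  print(nm,((proj("top",W(*p))[0]-[235,165])*4.5).round(),((proj("side",W(*p))[0]-[235,180])*3.6).round())
```

```text
[[0.6413, 0.0541, 0.012], [0.5423, 0.0835, 0.012], [0.4289, -0.2386, 0.012], [0.5302, -0.2731, 0.012]] [np.float64(0.3456), np.float64(0.1033), np.float64(0.3415), np.float64(0.107)]
-108.95517882295344 [ 0.53570222 -0.09351429]
disc [-0.0303  0.0147] discTop [-0.0346  0.0381] [-0.0282 -0.0093] mark [-0.1136 -0.0214] [-0.1049 -0.0478] [-0.1097 -0.0334]
dark x-range [-0.1201 -0.0368] [-0.0989 -0.0326]
side disc [-0.0325  0.0186]
cup [-0.2583  0.0268]
drop [-0.0426  0.0944]
jar [0.0504 0.092 ]
slide [ 0.1062 -0.1086]
disc [332. 202.] [202. 124.]
needle [295. 315.] [116. 220.]
mouth [428. 248.] [192. 236.]
corner [675. 466.] [ 33. 559.]
```

```bash
cat >> h.py <<'E'
th=np.radians(-108.95); R2=np.array([[np.cos(th),-np.sin(th)],[np.sin(th),np.cos(th)]])
t2=np.array([.5357,-.0935])+R2@[0,.0155]     # gauge origin, tube axis
W=lambda x,y,z:np.r_[R2@[x,y]+t2,z]
G=lambda w:np.r_[R2.T@(np.array(w)[:2]-t2),w[2]]
def togo(target):
    s=readout.sense(); T=np.array(s["tcp_rot"]); yw=np.degrees(np.arctan2(*(-R2[:,0])[::-1])-np.arctan2(T[1,1],T[0,1]))
    print("t",s["clock"],"tcp gauge",G(s["tool_pos"]).round(4),"shift mm",(1000*T.T@(target-s["tool_pos"])).round(1),"yaw units",-yw/5,"open",s["opening"],"F",s["gripper_force"],np.round(s["force"],1))
E
python3 - <<'E'
from h import *
print(W(-.0305,0,.2)); togo(W(-.032,0,.2))
for p in((-.0305,0,.109),(.02,0,.075),(-.0305,-.045,.042),(-.11,-.045,.036)):
  print(((proj("top",W(*p))[0]-[235,165])*4.5).round(),((proj("side",W(*p))[0]-[235,180])*3.6).round())
E
```

```text
[ 0.56026459 -0.06968654  0.2       ]
t 0.1 tcp gauge [-0.6386 -0.5387  0.2302] shift mm [-550.2 -596.1   31.5] yaw units -0.21810700868742544 open 0.08567695679515758 F 0.0 [ 0.6 -0.8 -0.4]
[341. 170.] [232. 126.]
[437. 218.] [222. 239.]
[304. 284.] [144. 222.]
[151. 237.] [160. 147.]
```

```bash
python3 -m crank '[[-30,-33,0,0],[-65,-71,0,0],[-105,-114,0,0],[-145,-157,0,0],[-185,-200,0,0],[-225,-243,0,0],[-265,-286,0,0],[-305,-330,0,0],[-345,-374,0,0],[-385,-417,0,0],[-410,-445,0,0],[-420,-455,0,0]]' 0.4 25
python3 - <<'E'
from h import *
togo(W(-.032,0,.17))
E
```

```text
clock: 1.6
tool_pos: [0.4875, 0.107, 0.2312]
tcp_rot: [[-0.938, 0.347, -0.0], [0.347, 0.938, -0.001], [-0.0, -0.001, -1.0]]
force: [-0.4, 0.3, 0.7]
opening: 0.051
gripper_force: 0.0
t 1.6 tcp gauge [-0.174  -0.1262  0.2312] shift mm [-129.5 -139.    61.3] yaw units -0.2690290171012662 open 0.050960722618626664 F 0.0 [-0.4  0.3  0.7]
```

```bash
python3 -m crank '[[-30,-33,0,0],[-65,-70,0,-0.15],[-100,-107,0,-0.3],[-120,-129,20,-0.3],[-128,-137,45,-0.3],[-129,-139,61,-0.3],[-129,-139,61,-0.3],[-129,-139,61,-0.3]]' 0.4 25
python3 - <<'E'
from h import *
togo(W(-.032,0,.093))
a=cams.capture("top")[165:275,235:410]; b=cams.capture("side")[150:315,215:335]
cv2.imwrite("pics/n1.png",np.hstack([cv2.resize(b,None,fx=3.2,fy=3.2,interpolation=2),cv2.resize(cv2.copyMakeBorder(a,0,100,0,0,0),(400,528),interpolation=2)]))
E
```

```text
clock: 2.6
tool_pos: [0.561, -0.0637, 0.1708]
tcp_rot: [[-0.949, 0.316, 0.001], [0.316, 0.949, 0.001], [-0.0, 0.001, -1.0]]
force: [0.9, 0.3, 0.5]
opening: 0.0513
gripper_force: 0.0
t 2.6 tcp gauge [-0.0364 -0.0013  0.1708] shift mm [-1.2 -4.5 77.8] yaw units 0.1050750916868319 open 0.051336172668941284 F 0.0 [0.9 0.3 0.5]
```

View pics/n1.png

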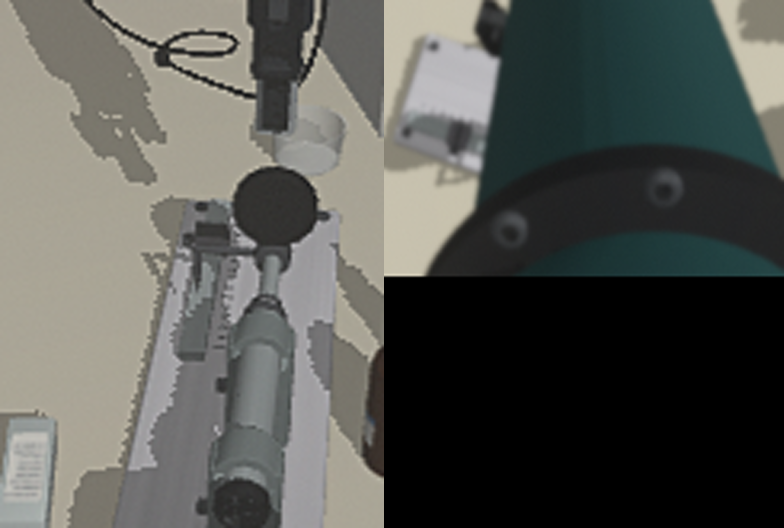

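The front finger tip at about (277,130) lines up with the disc, whose centre is at (276,205). The top view is blocked by the arm, so I'm descending with the side view only.

```bash
python3 -m crank '[[-1,-4,15,0.1],[-1,-4,35,0.1],[-1,-4,55,0.1],[-1,-4,70,0.1],[-1,-4,76,0.1],[-1,-4,76,0.1],[-1,-4,76,0.1]]'
python3 - <<'E'
from h import *
togo(W(-.0315,0,.093))
b=cams.capture("side")[150:315,215:335]
cv2.imwrite("pics/n2.png",cv2.resize(b,None,fx=3.6,fy=3.6,interpolation=2))
E
```

```text
clock: 3.58
tool_pos: [0.5609, -0.0693, 0.0948]
tcp_rot: [[-0.945, 0.326, 0.001], [0.326, 0.945, -0.0], [-0.001, 0.0, -1.0]]
force: [-0.3, -0.8, -0.4]
opening: 0.0514
gripper_force: 0.0
t 3.575 tcp gauge [-0.0311  0.0004  0.0948] shift mm [0.4 0.4 1.8] yaw units -0.01930753582123471 open 0.051370290188627606 F 0.0 [-0.3 -0.8 -0.4]
```

View pics/n2.png

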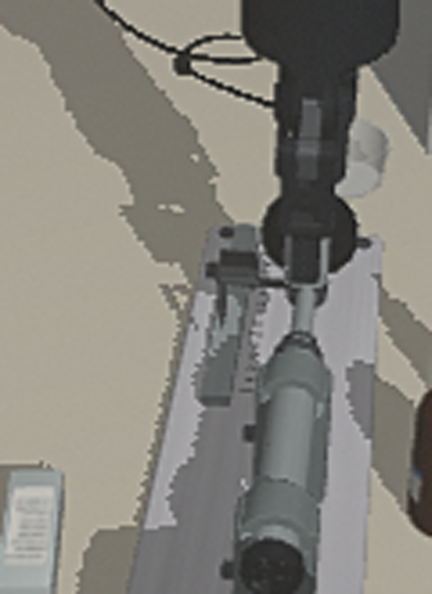

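The near finger at (307,262) is in front of the disc at (310,230), so the fingers straddle it. Closing at 25 N.

```bash
python3 -m crank '[[0,0,0,0],[0,0,0,0],[0,0,0,0],[0,0,0,0],[0,0,0,0],[0,0,0,0],[0,0,0,0],[0,0,0,0]]' 1 25
python3 - <<'E'
from h import *
togo(W(-.03,0,.093))
E
```

```text
clock: 4.62
tool_pos: [0.5606, -0.0689, 0.0947]
tcp_rot: [[-0.945, 0.326, 0.001], [0.326, 0.945, 0.0], [-0.0, 0.001, -1.0]]
force: [0.4, 2.3, 5.1]
opening: 0.0118
gripper_force: 27.3
t 4.625 tcp gauge [-0.0314  0.0001  0.0947] shift mm [ 0.1 -1.4  1.7] yaw units -0.020264008756631296 open 0.011790445055260656 F 27.27717787027359 [0.4 2.3 5.1]
```

Gripped: the opening is 11.8 mm, which matches the disc, at 27 N. I'll draw it partway, then compare needle and mark.

```bash
python3 -m crank '[[0,4,0,0],[0,10,0,0],[0,17,0,0],[0,24,0,0],[0,31,0,0],[0,38,0,0],[0,45,0,0],[0,51,0,0],[0,55,0,0],[0,55,0,0],[0,55,0,0]]'
python3 - <<'E'
from h import *
togo(W(-.110,0,.093))
b=cams.capture("side"); cv2.imwrite("pics/n3f.png",b); 
print(proj("side",[W(-.085,-.045,.042),W(-.11,-.045,.036)]))
u,v=proj("side",W(-.1,-.045,.04))[0].astype(int); print(u,v)
A=cv2.resize(b[v-28:v+32,u-35:u+45],None,fx=9,fy=9,interpolation=2)
cv2.imwrite("pics/n3.png",cv2.convertScaleAbs(A,alpha=1.6))
a=cams.capture("top");cv2.imwrite("pics/n3t.png",a)
E
```

```text
clock: 6.0
tool_pos: [0.5776, -0.0203, 0.0947]
tcp_rot: [[-0.945, 0.328, -0.001], [0.328, 0.945, -0.003], [-0.0, -0.003, -1.0]]
force: [-2.7, -4.4, 5.5]
opening: 0.0115
gripper_force: 27.2
t 6.0 tcp gauge [-0.0829  0.0004  0.0947] shift mm [ 0.5 27.1  1.6] yaw units -0.04208998122241948 open 0.01147627956862588 F 27.183845043182373 [-2.7 -4.4  5.5]
[[278.08704923 225.29504202]
 [279.33969043 220.69721887]]
278 221
```

View pics/n3.png

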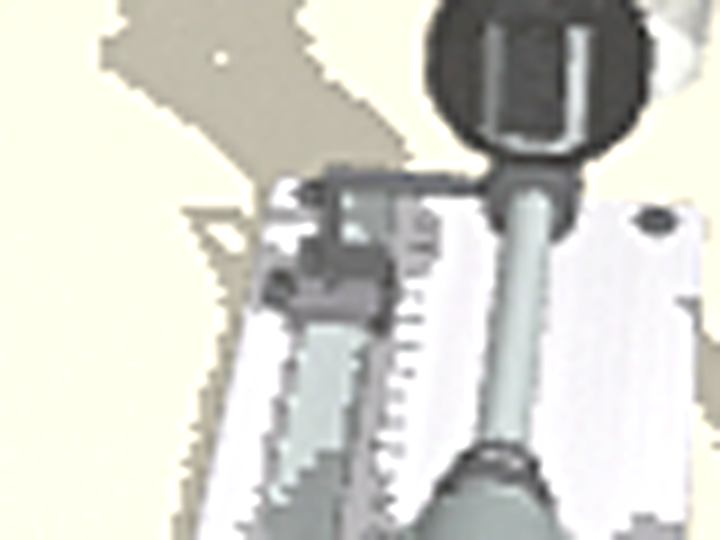

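The needle comes down at about (335,200–260), just short of the dark mark plate (305–385, 240–270). The rider's front face lies below that. I'll enlarge the rider from the first pictures and compute its position.

Run:
```python
from h import *
print("mark side",G(atz("side",(243+345/9,193+240/9),.036)),G(atz("side",(243+345/9,193+250/9),.036)))
print("disc side",G(atz("side",(243+540/9,193+50/9),.109)))
a=cv2.imread("pics/top0.png"); u,v=proj("top",W(-.11,-.045,.036))[0].astype(int)
b=cv2.imread("pics/side0.png"); p,q=proj("side",W(-.1,-.045,.036))[0].astype(int); print(u,v,p,q)
f=lambda im,u,v:cv2.convertScaleAbs(cv2.resize(im[v-14:v+16,u-14:u+16],(390,390),interpolation=cv2.INTER_CUBIC),alpha=1.7)
cv2.imwrite("pics/m.png",np.hstack([f(a,u,v),f(b,p,q)]))
for x in(-.10,-.105,-.11,-.115): print(x,(proj("top",[W(x,-.056,.036),W(x,-.034,.036)])-[u-14,v-14]).__mul__(13).round().tolist(),(proj("side",[W(x,-.056,.036),W(x,-.034,.036)])-[p-14,q-14]).__mul__(13).round().tolist())
```

```text
mark side [-0.11428245 -0.04119503  0.036     ] [-0.11022623 -0.04077864  0.036     ]
disc side [-0.08818344  0.00330652  0.109     ]
268 217 278 223
-0.1 [[224.0, 270.0], [264.0, 150.0]] [[125.0, 183.0], [261.0, 193.0]]
-0.105 [[196.0, 261.0], [236.0, 141.0]] [[129.0, 165.0], [264.0, 175.0]]
-0.11 [[168.0, 252.0], [209.0, 132.0]] [[132.0, 147.0], [267.0, 157.0]]
-0.115 [[141.0, 243.0], [181.0, 123.0]] [[136.0, 130.0], [270.0, 139.0]]
```

View pics/m.png

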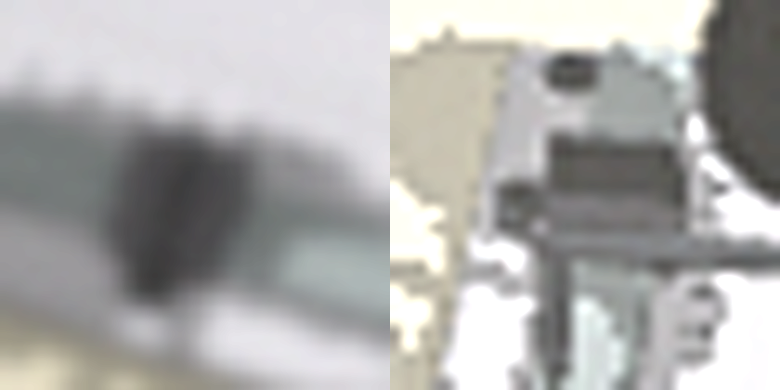

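Top view puts the mark plate at gauge x of about -0.111, and the bias-corrected side view gives about -0.109. I'll take -0.110, leaving about 28 mm to go, and stop slightly short to look.

```bash
python3 -m crank '[[0,4,0,0],[0,9,0,0],[0,14,0,0],[0,19,0,0],[0,23,0,0],[0,25,0,0],[0,25,0,0],[0,25,0,0],[0,25,0,0]]'
python3 - <<'E'
from h import *
togo(W(-.1115,0,.095))
b=cams.capture("side")
f=lambda im,u,v:cv2.convertScaleAbs(cv2.resize(im[v-14:v+16,u-14:u+16],(390,390),interpolation=cv2.INTER_CUBIC),alpha=1.7)
a=cv2.imread("pics/n3t.png")
cv2.imwrite("pics/m2.png",np.hstack([f(cams.capture("top"),268,217),f(b,278,221)]))
for x in(-.100,-.105,-.11,-.115): print(x,(proj("side",[W(x,-.045,.042),W(x,-.045,.036),W(x,-.045,.075)])-[264,207]).__mul__(13).round().tolist())
E
```

```text
clock: 7.22
tool_pos: [0.5856, 0.0025, 0.0947]
tcp_rot: [[-0.944, 0.329, -0.001], [0.329, 0.944, -0.004], [-0.0, -0.004, -1.0]]
force: [-2.6, -5.9, 7.0]
opening: 0.0115
gripper_force: 27.2
t 7.225 tcp gauge [-0.107   0.0005  0.0947] shift mm [ 0.5  4.5 -0.4] yaw units -0.047274542376566635 open 0.011452299412225145 F 27.182634472846985 [-2.6 -5.9  7. ]
-0.1 [[193.0, 183.0], [193.0, 214.0], [196.0, 12.0]]
-0.105 [[197.0, 166.0], [196.0, 196.0], [199.0, -5.0]]
-0.11 [[200.0, 148.0], [199.0, 178.0], [202.0, -22.0]]
-0.115 [[203.0, 130.0], [203.0, 161.0], [206.0, -39.0]]
```

View pics/m2.png

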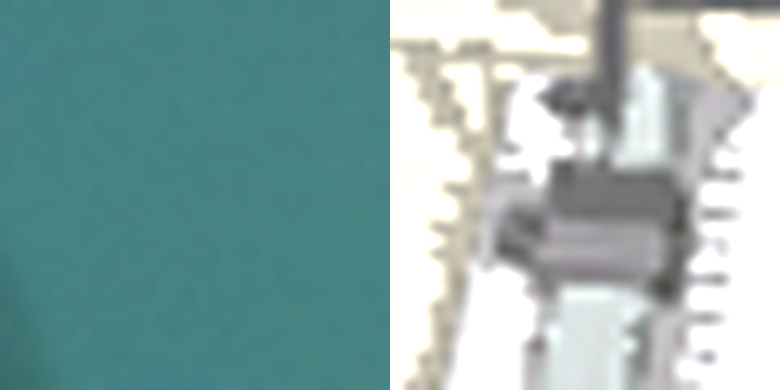

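The needle's tip ends at about row 157 and the mark's top centre is at about row 168. It needs 30 rows of separation, so 5 mm remain, which agrees with dead reckoning (4.5 mm).

```bash
python3 -m crank '[[0,2,0,0],[0,4,0,0],[0,5,0,0],[0,5,0,0],[0,5,0,0],[0,5,0,0],[0,5,0,0],[0,5,0,0]]'
python3 - <<'E'
from h import *
togo(W(-.1115,0,.095))
b=cams.capture("side")
A=cv2.convertScaleAbs(cv2.resize(b[203:231,262:298],None,fx=20,fy=20,interpolation=cv2.INTER_CUBIC),alpha=1.7)
cv2.imwrite("pics/m3.png",A)
for x in(-.105,-.11,-.115): print(x,(proj("side",[W(x,-.045,.042),W(x,-.045,.036)])-[262,203]).__mul__(20).round().tolist())
E
```

```text
clock: 8.32
tool_pos: [0.5872, 0.007, 0.0947]
tcp_rot: [[-0.944, 0.329, -0.001], [0.329, 0.944, -0.004], [-0.0, -0.004, -1.0]]
force: [-2.4, -5.1, 7.2]
opening: 0.0115
gripper_force: 27.2
t 8.325 tcp gauge [-0.1118  0.0006  0.0947] shift mm [ 0.6 -0.3 -0.3] yaw units -0.04946779747241002 open 0.011473614031432154 F 27.21593677997589 [-2.4 -5.1  7.2]
-0.105 [[342.0, 335.0], [342.0, 381.0]]
-0.11 [[347.0, 308.0], [347.0, 354.0]]
-0.115 [[352.0, 281.0], [352.0, 327.0]]
```

View pics/m3.png

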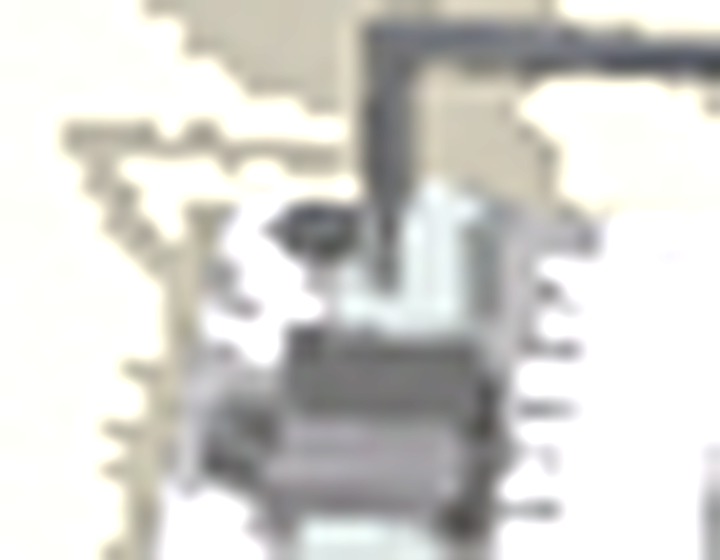

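The needle tip is at row 295 and the mark's top centre at about row 338. That separation of 43 is close to the 46 expected when aligned, so the needle is within about 1 mm. The rod has been held still there for more than 0.3 s.

```bash
python3 -m crank '[[0,0,0,0],[0,0,0,0],[0,0,0,0],[0,0,0,0]]'; python3 -c "
from h import *
togo(W(-.1115,0,.095)); print(ticket.sign_off())"
```

```text
clock: 8.88
tool_pos: [0.5872, 0.007, 0.0947]
tcp_rot: [[-0.944, 0.329, -0.001], [0.329, 0.944, -0.004], [-0.0, -0.004, -1.0]]
force: [-3.3, -5.5, 6.4]
opening: 0.0113
gripper_force: 27.2
t 8.875 tcp gauge [-0.1117  0.0006  0.0947] shift mm [ 0.6 -0.2 -0.3] yaw units -0.04988918074529242 open 0.011335023618709214 F 27.216745018959045 [-3.3 -5.5  6.4]
the job is handed in; nothing more can be done
None
```

I handed the job in at 8.9 s with the disc gripped at about 27 N and the rod drawn out about 80 mm and still; the needle is over the mark to within about 1 mm by the last side picture, and no verdict was returned.

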